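# Change over the biscuit tins

### The arm

A 6-joint arm with a two-finger parallel gripper is mounted at the origin on the work surface. World frame = base frame: x ahead of the robot, y to its left, z up, the work surface at z = 0. Lengths are in mm, angles in rad, forces in N, time in s.
With the tool pointing down it reaches from about 275 to 750 mm from the base axis. Payload 10.2 kg.
Tool frame: the origin (TCP) lies midway between the tips of the shut fingers; the grasp point (between the pads) lies grip_depth behind it (grip_depth is the distance from the TCP to the grasp point, in mm); z points along the fingers, y is the line along which they close (so a half turn about z gives the same grasp; the last joint's range is limited). The gripper opens to 85 mm and grips with 20 to 120 N. Pads are 22 mm wide; open, the fingers measure 114 mm over their backs; the gripper's body (76 mm by 85 mm) begins 54 mm behind the grasp point. The pads swing forward as they close: fully open they stand 13 mm farther back than shut.
Start: joints at [1, 0.313, 1.498, -0, 1.331, -0.223], TCP at [178.949, 493.567, 203.894] pointing down, gripper open.
Joint ranges: [-2.94, 2.94], [-0.97, 2.17], [0.19, 2.56], [-1.23, 4.37], [0.02, 3.11], [-2.88, 2.88]. Speed limits (rad/s): [2.39, 2.39, 3.01, 3.14, 3.14, 3.14].

### API

Orientations are given as a unit quaternion [w, x, y, z].
In Python, from rig import * gives the robot as it stands.
- The arm moves only by the tool servo_tool, never from a script. Its argument "commands" is a list of rows, each a list of 3 entries, a list of its own where there are three numbers: the gripper command: -1 is fully open, 1 is shut, values between are in proportion, then the shift along the tool's x, y, z in m, then the turn, a rotation vector about the tool's x, y, z in units of 6 degrees (1.0 is 6 degrees). In form: [[grip, [dx, dy, dz], [ax, ay, az]], ...]. A call has 1 to 10 rows; each row shifts and turns the commanded pose from where the row before left it, along the tool's axes as they then stand; what a row does not reach is not made up. A row lasts 1/12 s, in which the tool goes at most 41.7 mm and 7.16 degrees, less where a joint would pass 70% of its speed; a pose out of reach is approached as far as the arm can. A call is refused whole if a number of a shift passes 0.0417 or a number of a turn 1, either way. A call with a gripper value outside its range is refused whole. The fingers move at their own pace and stop on an object; "squeeze" is the grip in N (left out, the last holds). Time passes only in rows, so rows that do not move let the fingers close. It gives the time, the measured TCP pose, the force, the opening and the grip force at its end, in the units of the state.
- sense(): the state, without advancing time (a new reading comes with each control period).
- capture(name): name is "scene" or "top"; returns a dict with "pixels" (384x512x3 uint8, red, green, blue), "z_map" (384x512 float32, mm along the optical axis (not along the pixel's ray), 0 where there is no reading), "fx", "fy", "cx", "cy" (pixels), "rvec" (rotation vector, rad) and "tvec" (3), from world to camera coordinates, as OpenCV has them. Camera axes: x right, y down, z forward; pixel columns grow to the right and rows downward; lengths in mm; the calibration is good to about 2 mm. A picture is of the moment at which its call begins.
- finish_job(): hands the job in; it is judged then, once.
The state is a dict: "time_s": time; "joints": joint angles; "dq": joint speeds; "tau": joint torques, N m; "eef_pos": TCP position; "ee_rot": TCP orientation; "force": force on the tool from outside, world axes, zero at the start; "wrist_torque": the same for the moment, N m; "grip_width": opening from 0.0 (shut) to 1.0 (fully open); "grip_force": force on a finger pad.
Only numpy, scipy, OpenCV 4.12 (cv2) and the standard library are available. Lean on these libraries where they do the work, as an engineer would, in place of code of your own. Each camera call takes 0.05 s, during which the arm holds its last target. There are 200 camera calls.

### The job

Change over the two biscuit tins on the bakery counter: push the small tin's open lid forward past upright so that it drops shut, and with a fingertip under its front lip flip the wide tin's lid up and past upright so that it leans right back and stays open by itself, in either order. Only push, lightly, with the shut or open fingers: do not pinch the lids, do not lift, tip or shove the tins, and leave everything else on the counter where it stands.

Things in the scene. Friction and masses are not known exactly. Their poses are not given: they have to be found in the camera images.
- wide_tin: plain steel open-topped biscuit tin, the wide one: 110 deep (its x, front to back) by 200 wide (its y) by 90 high, walls 4, about 2.2 kg, standing loose on the counter. Origin at the centre of its underside; its own +x points from its front wall to its hinge, roughly away from the robot (yaw within 0.2 rad); z up. It may stand left or right. Sizes in mm.
- wide_lid_hinge (a point): middle of the wide tin's lid hinge axis, on the top edge of the tin's back wall, 90 above the counter; the axis runs along the tin's y. Sizes in mm.
- wide_lid_lip (a point): middle of the free edge of the wide tin's lid, on the lid's underside, 135 from the hinge axis. The lid is a steel plate 4 thick, 110 by 200, whose underside lies in the plane of the hinge axis; a flat lip 90 wide sticks out 25 beyond it in the middle, so when shut the lip overhangs the front wall by 25 at 90 above the counter with free space below it, and a fingertip can go under it from the front. The point moves with the lid. Sizes in mm.
- wide_lid (a joint): angle of the wide tin's lid: 0 = shut flat on the tin, 1.57 = upright, 1.9 = stop, leaning back open. Free hinge, about 0.18 kg lid: it falls shut by itself below about 1.55 and falls back to the stop by itself above about 1.6. Starts shut.
- small_tin: plain steel open-topped biscuit tin, the small one: 90 deep (its x, front to back) by 130 wide (its y) by 90 high, walls 4, about 1.5 kg, standing loose on the counter. Origin at the centre of its underside; its own +x points from its front wall to its hinge, roughly away from the robot (yaw within 0.2 rad); z up. It may stand left or right. Sizes in mm.
- small_lid_hinge (a point): middle of the small tin's lid hinge axis, on the top edge of the tin's back wall, 90 above the counter; the axis runs along the tin's y. Sizes in mm.
- small_lid_lip (a point): middle of the free edge of the small tin's lid, on the lid's underside, 110 from the hinge axis. The lid is a steel plate 4 thick, 90 by 130, whose underside lies in the plane of the hinge axis; a flat lip 60 wide sticks out 20 beyond it in the middle, so when shut the lip overhangs the front wall by 20 at 90 above the counter with free space below it, and a fingertip can go under it from the front. The point moves with the lid. Sizes in mm.
- small_lid (a joint): angle of the small tin's lid: 0 = shut flat on the tin, 1.57 = upright, 1.9 = stop, leaning back open. Free hinge, about 0.10 kg lid: it falls shut by itself below about 1.55 and falls back to the stop by itself above about 1.6. Starts open, leaning back at its stop, the free edge about 194 above the counter.
- dredger: bystander: plain aluminium flour dredger, upright, 50 across, 101 high, standing in front, between the two tins; origin under its base. Sizes in mm
- spatula: bystander: spatula lying to the left of the tins. Sizes in mm
- brush: bystander: brush lying to the right of the tins. Sizes in mm
- jar: bystander: capped jar, 66 across and 90 high, just behind the tins, right of the middle. Sizes in mm
- mug: bystander: white mug, 76 across and 90 high, just behind the tins, left of the middle. Sizes in mm
- simit: bystander: bread ring lying flat, 110 across and 22 high, at the near right. Sizes in mm

How it is judged:
By the outcome, as a careful person would: the job done as asked, in the order asked, and still so for the second after the job is handed in, with the robot touching nothing.
It also fails if it takes over 48 s, if anything falls off the work surface, if the arm or the gripper's body presses on something with over 40 N, if the wrist force passes 120 N, or if a joint passes its speed limit or range.

## Working session

There is one attempt and no reset: what is moved stays moved. The work goes in short steps, Python scripts to look and compute and a tool call to move; the robot and the scene stay as the last step left them, time stands still between calls to the robot, and variables do not carry over. Pictures are saved under pics/ and viewed, at most 10 in all, crops included, and the job is handed in when it is done.

Besides the shell and the picture viewer there is one more tool, called after "Call:" in YAML: its name, and indented under it one key for each argument. servo_tool: Moves the arm, as the interface text tells. Its arguments: {"type":"object","properties":{"commands":{"type":"array"},"squeeze":{"type":"number"}},"required":["commands"]}

```bash
ls; mkdir -p pics; cat > h.py <<'E'
from rig import *
import numpy as np, cv2
def cloud(c):
    z=c["z_map"]; v,u=np.mgrid[0:384,0:512]
    P=np.stack([(u-c["cx"])/c["fx"]*z,(v-c["cy"])/c["fy"]*z,z],-1)
    R=cv2.Rodrigues(np.array(c["rvec"],float))[0]
    W=(P-np.array(c["tvec"]).ravel())@R
    W[z<=0]=np.nan
    return W
E
python3 - <<'E'
from h import *
for n in("scene","top"):
    c=capture(n); cv2.imwrite(f"pics/{n}0.png",c["pixels"][...,::-1]); np.savez(f"{n}0.npz",**c)
    R=cv2.Rodrigues(np.array(c["rvec"],float))[0]; print(n,c["fx"],-R.T@np.array(c["tvec"]).ravel())
print(sense())
E
```

```text
pics
scene 476.19828635317344 [1549.97320599  672.58165641 1185.81348822]
top 347.22978130987275 [ 412.33427851   20.57096967 1080.98193737]
{'time_s': 0.1, 'joints': array([ 9.99595738e-01,  3.13384785e-01,  1.49835107e+00,  3.72301246e-05,
        1.33101244e+00, -2.23389356e-01]), 'dq': array([-0.00175885, -0.00314653, -0.0007202 ,  0.00052825, -0.00035823,
       -0.00099304]), 'tau': array([ 2.90213837e-03, -4.12898862e+01, -2.60141087e+01, -1.28488314e-04,
        3.07934490e-03, -2.72467156e-05]), 'eef_pos': array([178.79476352, 493.34226539, 203.4008445 ]), 'ee_rot': array([-2.40245749e-04,  1.73034701e-01,  9.84915559e-01, -5.25820538e-04]), 'force': array([ 0.29968782, -0.56333078, -0.29068987]), 'wrist_torque': array([ 0.00024763,  0.01056818, -0.03804638]), 'grip_force': 0.0, 'grip_width': 0.9998682255722889}
```

View pics/scene0.png

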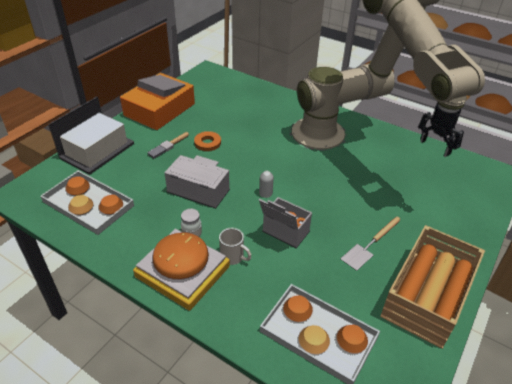

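View pics/top0.png

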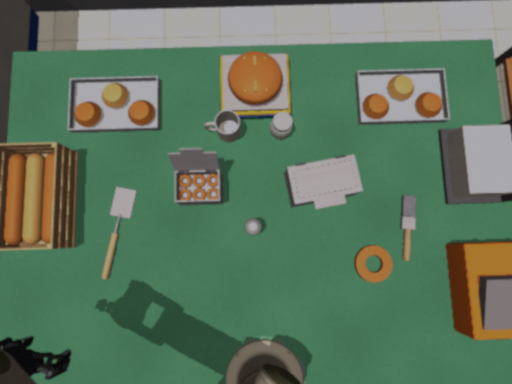

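The scene view shows the wide tin (shut) at about (197,180) and the small tin (lid open) at about (287,218). In the top view, where up is +x and left is +y, the wide tin spans (288–362, 155–208) with its lip near (330,203). The small tin spans (172–222, 150–203), and the dredger is at (254,227).

```bash
python3 - <<'E'
from h import *
c=np.load("top0.npz"); W=cloud(c)
def reg(n,u0,u1,v0,v1,zl,zh):
    w=W[v0:v1,u0:u1]; m=(w[...,2]>zl)&(w[...,2]<zh); m=m.astype(np.uint8)
    p=w[m>0]; r=cv2.minAreaRect(p[:,:2].astype(np.float32))
    print(n,len(p),"mean",p.mean(0).round(1),"min",p.min(0).round(),"max",p.max(0).round(),"rect",np.round(r[0],1),np.round(r[1],1),round(r[2],1)); return p
print("table z",np.nanmedian(W[230:330,270:340,2]))
p=reg("wide",280,370,145,215,75,110)
# front corners of lid & back edge: wide angle from PCA-ish using minAreaRect of body
reg("smallrim",165,230,145,210,75,97)
l=reg("smalllid",160,230,140,180,105,215)
d=reg("dredger",235,275,205,245,40,130)
reg("jar",268,298,105,140,60,110); reg("mug",200,245,105,145,60,110)
reg("simit",350,398,240,285,10,40)
# fit lid plane small
A=np.c_[l[:,1:],np.ones(len(l))]; s=np.linalg.lstsq(A,l[:,0],rcond=None)[0]; print("lid plane x=",s, "top pts", l[l[:,2]>185].mean(0), l[l[:,2]>185].min(0), l[l[:,2]>185].max(0))
# back edge of wide lid: per column in y
ys=p[:,1]; 
for f,nm in((np.max,"back"),(np.min,"front")):
    e=[(y,f(p[abs(ys-y)<4][:,0])) for y in np.arange(ys.min()+15,ys.max()-15,8)]
    print(nm,np.round(e,0).tolist())
E
```

```text
table z -0.9807423210738537
wide 2942 mean [ 567.3 -189.3   93.4] min [ 490. -298.   75.] max [643. -82.  99.] rect [ 563.5 -191.3] [138.6 201. ] 9.5
smallrim 388 mean [574.7 184.   87.9] min [521. 114.  75.] max [617. 245.  96.] rect [568.6 179.6] [131.  96.] 90.0
smalllid 816 mean [632.  178.7 149.2] min [616. 114. 105.] max [651. 244. 196.] rect [634.  178.9] [130.1  34.7] 88.9
dredger 234 mean [443.9  21.7  89.3] min [420.  -1.  62.] max [469.  46. 102.] rect [444.2  22.6] [46.3 48.9] 88.9
jar 368 mean [748.1 -74.2  84.4] min [ 721. -105.   60.] max [780. -44.  94.] rect [750.5 -75.1] [59.4 59. ] 37.8
mug 287 mean [755.1  95.9  79.2] min [716.  52.  60.] max [813. 159.  92.] rect [752.5  91.6] [ 76.3 116.7] 27.6
simit 861 mean [ 323.6 -336.8   20.5] min [ 270. -391.   11.] max [ 376. -283.   27.] rect [ 323.1 -336.9] [108.5 106.4] 89.1
lid plane x= [2.00898045e-04 3.50276611e-01 5.79716675e+02] top pts [646.95608845 178.17884397 190.39280677] [642.17264514 149.90516981 185.20780186] [651.40999582 208.83749524 195.51070266]
back [[-283.0, 638.0], [-275.0, 642.0], [-267.0, 642.0], [-259.0, 640.0], [-251.0, 643.0], [-243.0, 641.0], [-235.0, 640.0], [-227.0, 638.0], [-219.0, 634.0], [-211.0, 632.0], [-203.0, 630.0], [-195.0, 630.0], [-187.0, 630.0], [-179.0, 627.0], [-171.0, 625.0], [-163.0, 625.0], [-155.0, 622.0], [-147.0, 622.0], [-139.0, 622.0], [-131.0, 622.0], [-123.0, 622.0], [-115.0, 620.0], [-107.0, 620.0], [-99.0, 614.0]]
front [[-283.0, 533.0], [-275.0, 532.0], [-267.0, 531.0], [-259.0, 529.0], [-251.0, 528.0], [-243.0, 502.0], [-235.0, 500.0], [-227.0, 500.0], [-219.0, 497.0], [-211.0, 497.0], [-203.0, 495.0], [-195.0, 495.0], [-187.0, 493.0], [-179.0, 493.0], [-171.0, 490.0], [-163.0, 491.0], [-155.0, 490.0], [-147.0, 511.0], [-139.0, 510.0], [-131.0, 509.0], [-123.0, 507.0], [-115.0, 506.0], [-107.0, 504.0], [-99.0, 504.0]]
```

Measured results:
- **Small tin:** the hinge is at about (611, 179, 90) and the lip at about (650, 179, 194), with yaw near 0. The lid leans at 1.9 rad, as specified.
- **Wide tin:** yaw is about 0.16. The lip middle is at about (497, -201, 90) and the hinge at about (630, -180, 90), 135 mm apart, which matches the given size.

I'll close the small lid first, starting by squaring up the tool and raising it.

Call:
servo_tool:
  commands:
    - [1,[0,0,-0.02],[0,0,-0.83]]
    - [1,[0,0,-0.02],[0,0,-0.83]]
    - [1,[0,0,-0.02],[0,0,-0.83]]
    - [1,[0,0,-0.02],[0,0,-0.83]]
    - [1,[0,0,0],[0,0,0]]

```text
time_s: 0.52
eef_pos: [179.5, 494.4, 287.4]
ee_rot: [0.002, -0.002, 1.0, 0.002]
force: [-1.0, -0.4, 0.2]
grip_width: 0.301
grip_force: 0.0
```

Call:
servo_tool:
  commands:
    - [1,[-0.028,-0.0174,0],[0,0,0]]
    - [1,[-0.028,-0.0174,0],[0,0,0]]
    - [1,[-0.028,-0.0174,0],[0,0,0]]
    - [1,[-0.028,-0.0174,0],[0,0,0]]
    - [1,[-0.028,-0.0174,0],[0,0,0]]
    - [1,[-0.028,-0.0174,0],[0,0,0]]
    - [1,[-0.028,-0.0174,0],[0,0,0]]
    - [1,[-0.028,-0.0174,0],[0,0,0]]
    - [1,[-0.028,-0.0174,0],[0,0,0]]

```text
time_s: 1.27
eef_pos: [431.9, 335.7, 282.9]
ee_rot: [-0.001, 0.001, 1.0, -0.0]
force: [0.4, 0.4, -0.2]
grip_width: 0.001
grip_force: 0.0
```

Remaining: x +263 to 695 and y -157 to 179.

Call:
servo_tool:
  commands:
    - [1,[-0.029,-0.0174,0],[0,0,0]]
    - [1,[-0.029,-0.0174,0],[0,0,0]]
    - [1,[-0.029,-0.0174,0],[0,0,0]]
    - [1,[-0.029,-0.0174,0],[0,0,0]]
    - [1,[-0.029,-0.0174,0],[0,0,0]]
    - [1,[-0.029,-0.0174,0],[0,0,0]]
    - [1,[-0.029,-0.0174,0],[0,0,0]]
    - [1,[-0.029,-0.0174,0],[0,0,0]]
    - [1,[-0.029,-0.0174,0],[0,0,0]]
    - [1,[0,0,0],[0,0,0]]

```text
time_s: 2.1
eef_pos: [695.7, 175.9, 278.7]
ee_rot: [-0.002, 0.003, 1.0, -0.001]
force: [0.5, -0.5, -1.2]
grip_width: -0.002
grip_force: 0.0
```

Call:
servo_tool:
  commands:
    - [1,[0,0,0.02],[0,0,0]]
    - [1,[0,0,0.02],[0,0,0]]
    - [1,[0,0,0.02],[0,0,0]]
    - [1,[0,0,0.02],[0,0,0]]
    - [1,[0,0,0.02],[0,0,0]]
    - [1,[0,0,0.012],[0,0,0]]
    - [1,[0,0,0],[0,0,0]]

```text
time_s: 2.68
eef_pos: [690.3, 180.3, 167.6]
ee_rot: [-0.003, 0.001, 1.0, -0.0]
force: [1.0, -0.1, -0.8]
grip_width: 0.0
grip_force: 0.0
```

Call:
servo_tool:
  commands:
    - [1,[0.01,0,0],[0,0,0]]
    - [1,[0.008,0,0],[0,0,0]]
    - [1,[0.008,0,0],[0,0,0]]
    - [1,[0.008,0,0],[0,0,0]]
    - [1,[0.008,0,0],[0,0,0]]
    - [1,[0.008,0,0],[0,0,0]]

```text
time_s: 3.18
eef_pos: [641.5, 180.4, 172.4]
ee_rot: [0.0, 0.0, 1.0, 0.0]
force: [0.3, -0.7, 0.0]
grip_width: -0.003
grip_force: 0.0
```

Call:
servo_tool:
  commands:
    - [1,[0.007,0,0],[0,0,0]]
    - [1,[0.007,0,0],[0,0,0]]
    - [1,[0.007,0,0],[0,0,0]]
    - [1,[0.007,0,0],[0,0,0]]
    - [1,[0.007,0,0],[0,0,0]]
    - [1,[0.007,0,0],[0,0,0]]
    - [1,[0,0,0],[0,0,0]]
    - [1,[0,0,0],[0,0,0]]
    - [1,[0,0,0],[0,0,0]]

```text
time_s: 3.93
eef_pos: [600.3, 180.3, 172.2]
ee_rot: [0.0, 0.0, 1.0, 0.0]
force: [0.9, -0.5, -0.2]
grip_width: 0.005
grip_force: 0.0
```

```bash
python3 - <<'E'
from h import *
c=capture("scene"); W=cloud(c)
cv2.imwrite("pics/s1.png",cv2.resize(c["pixels"][120:280,150:400,::-1],None,fx=3,fy=3))
E
```

```text
(no output)
```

View pics/s1.png

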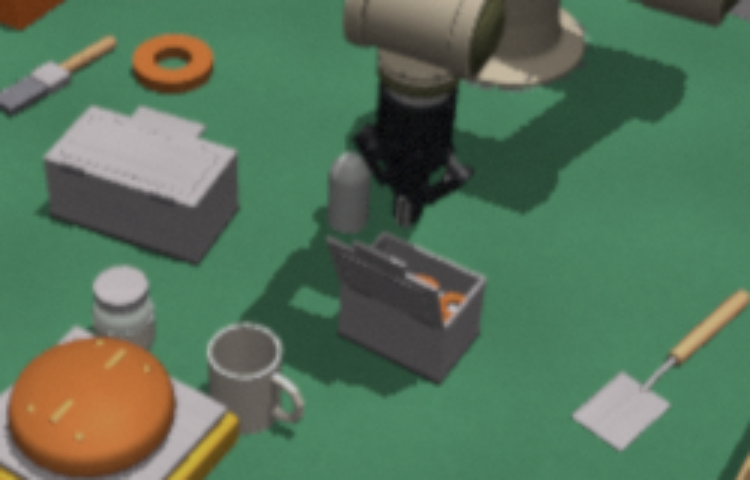

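The lid still leans back near (390,270) in the crop, yet the fingertips at (403,220) look to be in front of it. I'll check where the fingers and lid really are.

```bash
python3 - <<'E'
from h import *
c=capture("scene"); W=cloud(c)
R=cv2.Rodrigues(np.array(c["rvec"],float))[0]
def pr(p):
    q=R@np.array(p)+np.array(c["tvec"]).ravel(); return np.round([c["fx"]*q[0]/q[2]+c["cx"],c["fy"]*q[1]/q[2]+c["cy"],q[2]],1)
print(sense()["eef_pos"],pr(sense()["eef_pos"]),pr([650,179,194]),pr([611,179,90]))
for v in range(182,214,3): print(v,W[v,284].round(),W[v,278].round())
t=capture("top"); T=cloud(t)
w=T[140:210,160:230].reshape(-1,3); w=w[(w[:,2]>97)&(w[:,2]<215)]
for z in range(95,215,10):
    k=w[abs(w[:,2]-z)<5]; print(z,len(k),k.mean(0).round() if len(k) else "", k.min(0).round()[:2] if len(k) else "",k.max(0).round()[:2] if len(k) else "")
E
```

```text
[600.21602593 180.27250536 171.85601607] [ 283.9  200.3 1470.4] [ 275.5  204.3 1425. ] [ 280.2  220.7 1519.3]
182 [606. 178. 251.] [359.  24.  -7.]
185 [604. 178. 237.] [381.  36.   0.]
188 [608. 181. 230.] [392.  43.  -3.]
191 [613. 184. 223.] [412.  55.   3.]
194 [610. 184. 208.] [423.  62.   1.]
197 [417.  85.  -7.] [434.  69.  -2.]
200 [434.  94.  -4.] [529. 121.  86.]
203 [525. 142.  80.] [522. 118.  64.]
206 [523. 143.  65.] [652. 189. 194.]
209 [648. 208. 189.] [645. 186. 174.]
212 [643. 206. 171.] [639. 184. 155.]
95 6 [614. 138.  99.] [612. 115.] [615. 150.]
105 34 [617. 134. 105.] [613. 114.] [621. 160.]
115 26 [620. 138. 115.] [617. 117.] [622. 160.]
125 21 [623. 127. 124.] [621. 115.] [626. 141.]
135 17 [627. 126. 135.] [624. 114.] [629. 137.]
145 21 [630. 127. 145.] [628. 115.] [632. 138.]
155 18 [634. 125. 156.] [632. 114.] [636. 137.]
165 18 [637. 126. 165.] [634. 114.] [639. 135.]
175 29 [642. 134. 174.] [638. 116.] [645. 155.]
185 2 [644. 151. 186.] [644. 150.] [645. 151.]
195 0   
205 0
```

The lid is untouched. The camera shows the real fingertips at about z=202 when the TCP reads 172, so they sit about 30 mm higher than reported. I'll go back over the lid and come down lower.

Call:
servo_tool:
  commands:
    - [1,[0,0,-0.025],[0,0,0]]
    - [1,[0,0,-0.025],[0,0,0]]
    - [1,[-0.02,0,0],[0,0,0]]
    - [1,[-0.025,0,0],[0,0,0]]
    - [1,[-0.025,0,0],[0,0,0]]
    - [1,[-0.023,0,0],[0,0,0]]
    - [1,[0,0,0],[0,0,0]]

```text
time_s: 4.67
eef_pos: [695.5, 179.4, 219.2]
ee_rot: [-0.001, 0.001, 1.0, -0.0]
force: [-0.0, -0.6, -1.1]
grip_width: -0.002
grip_force: 0.0
```

Call:
servo_tool:
  commands:
    - [1,[0,0,0.02],[0,0,0]]
    - [1,[0,0,0.02],[0,0,0]]
    - [1,[0,0,0.02],[0,0,0]]
    - [1,[0,0,0.02],[0,0,0]]
    - [1,[0,0,0.015],[0,0,0]]
    - [1,[0,0,0],[0,0,0]]

```text
time_s: 5.17
eef_pos: [691.1, 180.2, 123.2]
ee_rot: [-0.003, 0.0, 1.0, -0.0]
force: [-0.3, 0.2, -0.1]
grip_width: 0.002
grip_force: 0.0
```

```bash
python3 - <<'E'
from h import *
c=capture("scene"); W=cloud(c); print(sense()["eef_pos"],sense()["force"])
m=(abs(W[...,0]-690)<25)&(abs(W[...,1]-180)<30)&(W[...,2]>100)&(W[...,2]<260)
p=W[m]; print(p[:,2].min(), p[p[:,2]<p[:,2].min()+25].mean(0), p[p[:,2]<p[:,2].min()+25].min(0),p[p[:,2]<p[:,2].min()+25].max(0))
cv2.imwrite("pics/s2.png",cv2.resize(c["pixels"][140:260,200:350,::-1],None,fx=4,fy=4))
E
```

```text
[691.946875   180.26343237 125.57564293] [ 0.27210876 -0.59112722  0.82044713]
150.6539539538861 [698.4999098  184.65235156 165.31004583] [685.31757596 168.90924498 150.65395395] [705.19189837 195.3635795  175.08449243]
```

View pics/s2.png

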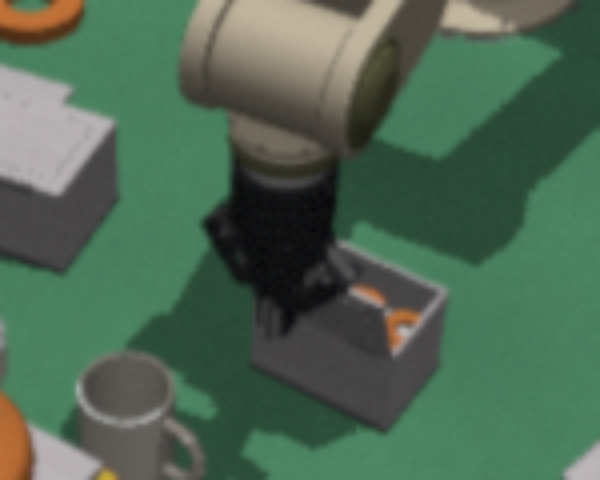

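The shut fingertips (crop (272,330)) are now behind the lid at z≈151, clear of the mug. That confirms the offset of about 26 mm, so I'll push forward slowly.

Call:
servo_tool:
  commands:
    - [1,[0.01,0,0],[0,0,0]]
    - [1,[0.008,0,0],[0,0,0]]
    - [1,[0.008,0,0],[0,0,0]]
    - [1,[0.008,0,0],[0,0,0]]
    - [1,[0.008,0,0],[0,0,0]]
    - [1,[0.008,0,0],[0,0,0]]
    - [1,[0.008,0,0],[0,0,0]]

```text
time_s: 5.8
eef_pos: [637.6, 180.5, 132.8]
ee_rot: [0.006, 0.0, 1.0, 0.001]
force: [3.3, -0.1, 20.7]
grip_width: -0.003
grip_force: 2.9
```

Call:
servo_tool:
  commands:
    - [1,[0.007,0,0],[0,0,0]]
    - [1,[0.007,0,0],[0,0,0]]
    - [1,[0.007,0,0],[0,0,0]]
    - [1,[0.007,0,0],[0,0,0]]
    - [1,[0,0,0],[0,0,0]]
    - [1,[0,0,0],[0,0,0]]
    - [1,[0,0,0],[0,0,0]]

```text
time_s: 6.38
eef_pos: [607.5, 180.3, 127.7]
ee_rot: [0.001, 0.0, 1.0, 0.0]
force: [-0.1, 0.1, -0.1]
grip_width: 0.0
grip_force: 0.0
```

```bash
cat > chk.py <<'E'
from h import *
import sys
c=capture("scene"); s=sense(); print(s["time_s"],s["eef_pos"],s["ee_rot"],s["force"],s["joints"].round(2))
cv2.imwrite("pics/"+sys.argv[1],cv2.resize(c["pixels"][110:290,150:380,::-1],None,fx=3,fy=3))
T=cloud(capture("top")); w=T[120:215,150:235].reshape(-1,3)
for z in range(85,205,10):
    k=w[abs(w[:,2]-z)<5]
    if len(k): print(z,len(k),k.mean(0).round(),k.min(0).round()[:2],k.max(0).round()[:2])
E
python3 chk.py s3.png
```

```text
6.4333 [607.43897765 180.29564246 127.40515707] [4.80886256e-04 9.67893001e-05 9.99999879e-01 4.47665548e-05] [-0.10540514 -0.21454271 -0.32560402] [ 0.1   0.61  1.25 -0.    1.28 -1.47]
85 101 [630. 112.  87.] [521.  67.] [758. 153.]
95 33 [622. 115.  92.] [522.  73.] [760. 150.]
105 10 [610. 131. 105.] [610. 115.] [611. 146.]
115 7 [605. 120. 115.] [603. 114.] [606. 128.]
125 9 [604. 138. 123.] [600. 124.] [605. 150.]
135 12 [598. 131. 135.] [595. 114.] [599. 148.]
145 8 [594. 123. 145.] [591. 114.] [597. 131.]
155 12 [591. 135. 156.] [588. 120.] [593. 146.]
165 8 [586. 125. 164.] [581. 114.] [588. 141.]
175 22 [582. 130. 173.] [580. 116.] [584. 143.]
```

View pics/s3.png

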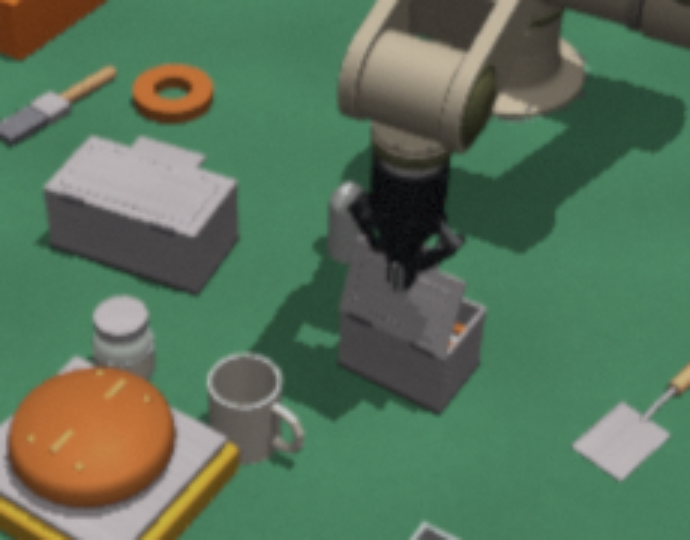

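The lid is past upright, leaning forward at about 1.23 rad, with its lip apparently resting against the gripper's linkage. Raising the tool straight up should let it drop.

Call:
servo_tool:
  commands:
    - [1,[0,0,-0.006],[0,0,0]]
    - [1,[0,0,-0.01],[0,0,0]]
    - [1,[0,0,-0.015],[0,0,0]]
    - [1,[0,0,-0.02],[0,0,0]]
    - [1,[0,0,-0.03],[0,0,0]]
    - [1,[0,0,-0.03],[0,0,0]]
    - [1,[0,0,0],[0,0,0]]

```text
time_s: 7.07
eef_pos: [608.8, 180.5, 245.6]
ee_rot: [0.006, 0.0, 1.0, 0.001]
force: [-0.4, 0.6, 0.6]
grip_width: 0.0
grip_force: 0.0
```

```bash
python3 chk.py s4.png
```

```text
7.1167 [608.17161399 180.4820798  242.33868313] [3.74173922e-03 3.84049794e-05 9.99992924e-01 3.88175860e-04] [ 0.79829842 -0.27411615  0.46063459] [ 0.1   0.54  1.07 -0.    1.53 -1.47]
85 126 [615. 121.  87.] [521.  67.] [761. 193.]
95 68 [610. 138.  94.] [521.  67.] [759. 181.]
105 36 [603. 141. 105.] [597. 115.] [608. 170.]
115 49 [596. 143. 115.] [590. 114.] [601. 171.]
125 51 [587. 141. 125.] [583. 116.] [593. 170.]
135 45 [578. 140. 135.] [572. 115.] [583. 165.]
145 55 [568. 138. 145.] [563. 114.] [573. 164.]
155 60 [559. 138. 155.] [553. 116.] [566. 163.]
165 18 [552. 149. 163.] [547. 118.] [556. 161.]
175 8 [543. 153. 173.] [541. 149.] [547. 157.]
```

The lid is falling shut. Next I'll take the tool high over to the wide tin's front.

Call:
servo_tool:
  commands:
    - [1,[0.012,-0.033,0],[0,0,0]]
    - [1,[0.016,-0.033,0],[0,0,0]]
    - [1,[0.016,-0.033,0],[0,0,0]]
    - [1,[0.016,-0.033,0],[0,0,0]]
    - [1,[0.016,-0.033,0],[0,0,0]]
    - [1,[0.016,-0.033,0],[0,0,0]]
    - [1,[0.016,-0.033,0],[0,0,0]]
    - [1,[0.016,-0.033,0],[0,0,0]]
    - [1,[0.016,-0.033,0],[0,0,0]]
    - [1,[0.016,-0.033,0],[0,0,0]]

```text
time_s: 8.0
eef_pos: [449.4, -150.8, 237.3]
ee_rot: [-0.001, -0.0, 1.0, 0.0]
force: [0.9, -0.0, -0.3]
grip_width: 0.002
grip_force: 0.0
```

Call:
servo_tool:
  commands:
    - [1,[0.016,-0.033,0],[0,0,0]]
    - [1,[0.016,-0.033,0],[0,0,0]]
    - [1,[0,0,0],[0,0,-0.77]]
    - [1,[0,0,0],[0,0,-0.76]]
    - [1,[0,0,0],[0,-1,0]]
    - [1,[0,0,0],[0,-1,0]]
    - [1,[0,0,0],[0,-1,0]]
    - [1,[0,0,0],[0,-1,0]]
    - [1,[0,0,0],[0,-1,0]]
    - [1,[0,0,0],[0,0,0]]

```text
time_s: 8.83
eef_pos: [428.9, -207.2, 244.9]
ee_rot: [0.251, -0.067, 0.966, 0.02]
force: [0.3, -1.1, -0.2]
grip_width: -0.002
grip_force: 0.0
```

```bash
python3 chk.py s5.png
```

```text
8.8833 [ 428.86856032 -207.78038748  244.99703319] [ 0.24895168 -0.0692701   0.96584607  0.01913319] [-0.6821966  -0.55273699 -0.74599426] [-0.98 -0.04  1.89  0.51  1.11 -2.88]
85 107 [635. 133.  88.] [501.  67.] [761. 244.]
95 1546 [562. 179.  94.] [501.  79.] [759. 244.]
```

The small lid is shut, flat at z≈94. However, joint 6 sits at its limit (-2.88) in this wrist turn, so I'll undo the tilt and give the tool a half turn.

Call:
servo_tool:
  commands:
    - [1,[0,0,0],[0,1,0]]
    - [1,[0,0,0],[0,1,0]]
    - [1,[0,0,0],[0,1,0]]
    - [1,[0,0,0],[0,1,0]]
    - [1,[0,0,0],[0,1,0]]
    - [1,[0,0,0],[0,0,1]]
    - [1,[0,0,0],[0,0,1]]
    - [1,[0,0,0],[0,0,1]]
    - [1,[0,0,0],[0,0,1]]
    - [1,[0,0,0],[0,0,1]]

```text
time_s: 9.77
eef_pos: [430.2, -208.0, 245.3]
ee_rot: [-0.01, 0.19, 0.982, -0.003]
force: [0.2, 0.6, 0.7]
grip_width: 0.0
grip_force: 0.0
```

Call:
servo_tool:
  commands:
    - [1,[0,0,0],[0,0,1]]
    - [1,[0,0,0],[0,0,1]]
    - [1,[0,0,0],[0,0,1]]
    - [1,[0,0,0],[0,0,1]]
    - [1,[0,0,0],[0,0,1]]
    - [1,[0,0,0],[0,0,1]]
    - [1,[0,0,0],[0,0,1]]
    - [1,[0,0,0],[0,0,1]]
    - [1,[0,0,0],[0,0,1]]
    - [1,[0,0,0],[0,0,1]]

```text
time_s: 10.6
eef_pos: [430.2, -208.1, 245.4]
ee_rot: [-0.007, 0.655, 0.755, -0.007]
force: [-0.1, 0.3, 0.4]
grip_width: -0.003
grip_force: 0.0
```

Call:
servo_tool:
  commands:
    - [1,[0,0,0],[0,0,1]]
    - [1,[0,0,0],[0,0,1]]
    - [1,[0,0,0],[0,0,1]]
    - [1,[0,0,0],[0,0,1]]
    - [1,[0,0,0],[0,0,1]]
    - [1,[0,0,0],[0,0,1]]
    - [1,[0,0,0],[0,0,1]]
    - [1,[0,0,0],[0,0,1]]
    - [1,[0,0,0],[0,0,1]]
    - [1,[0,0,0],[0,0,1]]

```text
time_s: 11.43
eef_pos: [430.2, -208.1, 245.3]
ee_rot: [-0.002, 0.945, 0.327, -0.01]
force: [0.2, -1.6, 0.9]
grip_width: -0.002
grip_force: 0.0
```

Call:
servo_tool:
  commands:
    - [1,[0,0,0],[0,0,1]]
    - [1,[0,0,0],[0,0,1]]
    - [1,[0,0,0],[0,0,1]]
    - [1,[0,0,0],[0,0,1]]
    - [1,[0,0,0],[0,0,1]]
    - [1,[0,0,0],[0,0,0]]

```text
time_s: 11.93
eef_pos: [430.2, -208.0, 245.4]
ee_rot: [0.0, 0.997, 0.071, -0.01]
force: [0.2, 0.0, 0.2]
grip_width: -0.002
grip_force: 0.0
```

```bash
python3 - <<'E'
from h import *
print(sense())
E
```

```text
{'time_s': 11.9333, 'joints': array([-0.68789033,  0.18967908,  1.54756574, -0.01395929,  1.41806101,
        0.74215468]), 'dq': array([-0.00504319, -0.00438569,  0.00548694,  0.00973426, -0.0038426 ,
       -0.1794524 ]), 'tau': array([-9.56873805e-02, -3.60054016e+01, -2.65166974e+01, -3.58432531e-02,
        4.20311862e-02,  1.47371717e+00]), 'eef_pos': array([ 430.17202345, -208.02853653,  245.36247906]), 'ee_rot': array([ 2.88116604e-04,  9.97398916e-01,  7.14206358e-02, -9.71654291e-03]), 'force': array([0.24417476, 0.01499755, 0.20487182]), 'wrist_torque': array([ 0.03452458, -0.05295205,  0.03670575]), 'grip_force': 0.0, 'grip_width': -0.0023801666463627025}
```

Joint 6 is now at 0.74 and the tool heading is 0.14 rad. Next I'll tilt the tool 45° forward.

Call:
servo_tool:
  commands:
    - [1,[0,0,0],[0,0.94,0]]
    - [1,[0,0,0],[0,0.94,0]]
    - [1,[0,0,0],[0,0.94,0]]
    - [1,[0,0,0],[0,0.94,0]]
    - [1,[0,0,0],[0,0.94,0]]
    - [1,[0,0,0],[0,0.94,0]]
    - [1,[0,0,0],[0,0.94,0]]
    - [1,[0,0,0],[0,0.94,0]]
    - [1,[0,0,0],[0,0,0]]
    - [1,[0,0,0],[0,0,0]]

```text
time_s: 12.77
eef_pos: [429.3, -208.3, 245.1]
ee_rot: [-0.028, 0.925, 0.067, 0.373]
force: [-0.7, -0.1, 1.2]
grip_width: -0.003
grip_force: 0.0
```

```bash
python3 - <<'E'
from h import *
from scipy.spatial.transform import Rotation as Ro
s=sense(); q=s["ee_rot"]; R=Ro.from_quat([*q[1:],q[0]]).as_matrix()
print(s["eef_pos"],s["joints"].round(2)); print(R.round(3))
for n in("scene","top"):
    W=cloud(capture(n)); d=(W-s["eef_pos"])@R
    m=(abs(d[...,0])<30)&(abs(d[...,1])<25)&(d[...,2]>-90)&(d[...,2]<40); p=d[m]
    if len(p):
        zt=p[:,2].max(); k=p[p[:,2]>zt-20]; print(n,len(p),"tip tool-z",zt,k.min(0),k.max(0), W[m][p[:,2]>zt-8].mean(0))
c=capture("scene"); cv2.imwrite("pics/s6.png",cv2.resize(c["pixels"][60:260,150:400,::-1],None,fx=3,fy=3))
E
```

```text
[ 429.31893    -208.25876574  245.07725201] [-1.14 -0.09  2.06  0.85  1.1  -0.09]
[[ 0.713  0.145  0.686]
 [ 0.103 -0.989  0.101]
 [ 0.694 -0.001 -0.72 ]]
scene 179 tip tool-z -27.50943751990103 [-15.02339664 -17.32475596 -47.38402984] [ 17.80360319  11.65694683 -27.50943752] [ 410.3076672  -207.20808964  269.85519122]
top 327 tip tool-z -27.613131956417952 [ -7.23987012 -15.7487377  -47.09896898] [ 11.67940404  10.96087543 -27.61313196] [ 412.80248837 -208.00042439  274.60345895]
```

View pics/s6.png

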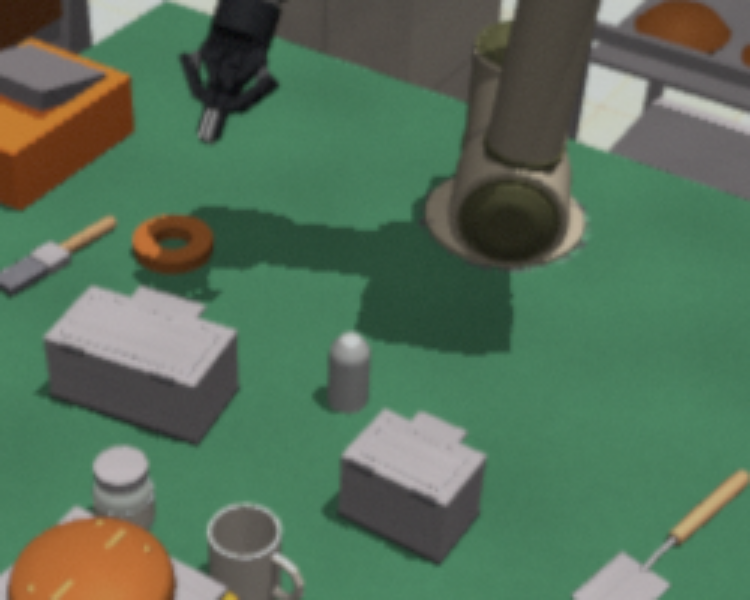

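The fingertip sits 27.5 mm behind the reported TCP along tool z in both views. The small tin's lid is flat and shut at (412,455), the wide tin is at (140,345), and the hand is clear at (210,130). I'll lower in front of the wide tin.

Call:
servo_tool:
  commands:
    - [1,[-0.0205,0,0.0213],[0,0,0]]
    - [1,[-0.0205,0,0.0213],[0,0,0]]
    - [1,[-0.0205,0,0.0213],[0,0,0]]
    - [1,[-0.0205,0,0.0213],[0,0,0]]
    - [1,[-0.0205,0,0.0213],[0,0,0]]
    - [1,[-0.0205,0,0.0213],[0,0,0]]
    - [1,[-0.0205,0,0.0213],[0,0,0]]
    - [1,[0,0,0],[0,0,0]]
    - [1,[0,0,0],[0,0,0]]

```text
time_s: 13.67
eef_pos: [431.1, -206.7, 38.4]
ee_rot: [-0.03, 0.924, 0.067, 0.374]
force: [-0.0, -0.1, 0.5]
grip_width: 0.004
grip_force: 0.0
```

```bash
cat > tip.py <<'E'
from h import *
from scipy.spatial.transform import Rotation as Ro
s=sense(); q=s["ee_rot"]; R=Ro.from_quat([*q[1:],q[0]]).as_matrix()
print(s["time_s"],s["eef_pos"].round(1),s["joints"].round(2),s["force"].round(1)); print(R.round(3))
tip=s["eef_pos"]-27.5*R[:,2]; print("tip",tip.round(1),"T",(tip+11*R[:,0]).round(1))
for n in("scene","top"):
    W=cloud(capture(n)); d=(W-s["eef_pos"])@R
    m=(abs(d[...,0])<30)&(abs(d[...,1])<25)&(d[...,2]>-90)&(d[...,2]<-10)&(W[...,2]>30); p=d[m]
    if len(p):
        zt=p[:,2].max(); k=p[p[:,2]>zt-20]; print(n,len(p),"tip tool-z",zt,k.min(0),k.max(0))
E
python3 tip.py
```

```text
13.6667 [ 431.1 -206.7   38.4] [-1.14  0.37  2.28  1.32  0.76 -0.85] [-0.  -0.1  0.5]
[[ 0.711  0.146  0.688]
 [ 0.101 -0.989  0.105]
 [ 0.696 -0.005 -0.718]]
tip [ 412.2 -209.5   58.1] T [ 420.  -208.4   65.8]
scene 152 tip tool-z -27.259430971949108 [-10.66695478 -17.33355994 -46.95689145] [ 16.80226267  12.05298236 -27.25943097]
top 205 tip tool-z -29.9926903992274 [ -7.51083715 -15.54921405 -48.84132522] [ 11.82330718  11.97704889 -29.9926904 ]
```

Call:
servo_tool:
  commands:
    - [1,[0.0144,0,0.0138],[0,0,0]]
    - [1,[0.0144,0,0.0138],[0,0,0]]
    - [1,[0.0096,0,0.0092],[0,0,0]]
    - [1,[0.0096,0,0.0092],[0,0,0]]
    - [1,[0.0072,0,0.0069],[0,0,0]]
    - [1,[0.0048,0,0.0046],[0,0,0]]
    - [1,[0.0036,0,0.0035],[0,0,0]]
    - [1,[0,0,0],[0,0,0]]
    - [1,[0,0,0],[0,0,0]]

```text
time_s: 14.52
eef_pos: [517.7, -194.7, 39.4]
ee_rot: [-0.028, 0.924, 0.066, 0.375]
force: [0.6, -0.9, 0.5]
grip_width: 0.0
grip_force: 0.0
```

```bash
python3 tip.py
```

```text
14.5167 [ 517.7 -194.7   39.4] [-0.91  0.45  2.11  1.4   0.66 -0.69] [ 0.6 -0.9  0.5]
[[ 0.71   0.144  0.689]
 [ 0.102 -0.99   0.101]
 [ 0.697 -0.002 -0.717]]
tip [ 498.8 -197.5   59.1] T [ 506.6 -196.4   66.8]
scene 127 tip tool-z -44.52080930241596 [ -9.15539296 -24.93573381 -64.39588543] [ 29.92473099  23.22235426 -44.5208093 ]
top 244 tip tool-z -39.34542401279429 [ -8.16322752 -24.38989942 -59.04824943] [ 29.99732423  24.80330305 -39.34542401]
```

Call:
servo_tool:
  commands:
    - [1,[0.0036,0,0.0035],[0,0,0]]
    - [1,[0.0063,0,-0.0065],[0,0,0]]
    - [1,[0.0093,0,-0.007],[0,0,0]]
    - [1,[0.0093,0,-0.007],[0,0,0]]
    - [1,[0.0093,0,-0.007],[0,0,0]]
    - [1,[0.0093,0,-0.007],[0,0,0]]
    - [1,[0,0,0],[0,0,0]]

```text
time_s: 15.2
eef_pos: [530.6, -193.5, 95.9]
ee_rot: [-0.027, 0.924, 0.067, 0.376]
force: [-1.8, -1.6, 0.3]
grip_width: -0.005
grip_force: 0.7
```

```bash
python3 tip.py; python3 - <<'E'
from h import *
c=capture("scene"); cv2.imwrite("pics/s7.png",cv2.resize(c["pixels"][90:230,130:310,::-1],None,fx=4,fy=4))
E
```

```text
15.2 [ 530.6 -193.5   95.9] [-0.88  0.33  2.06  1.22  0.69 -0.42] [-1.8 -1.6  0.3]
[[ 0.709  0.144  0.69 ]
 [ 0.103 -0.99   0.1  ]
 [ 0.698  0.    -0.716]]
tip [ 511.6 -196.3  115.6] T [ 519.4 -195.1  123.2]
scene 237 tip tool-z -10.400393694417978 [ 19.77172849 -24.75024265 -30.34739517] [ 29.95867071  24.9841275  -10.40039369]
top 407 tip tool-z -12.208935701633848 [ 18.95028025 -24.2525071  -31.96228977] [ 29.86560004  24.96834556 -12.2089357 ]
```

View pics/s7.png

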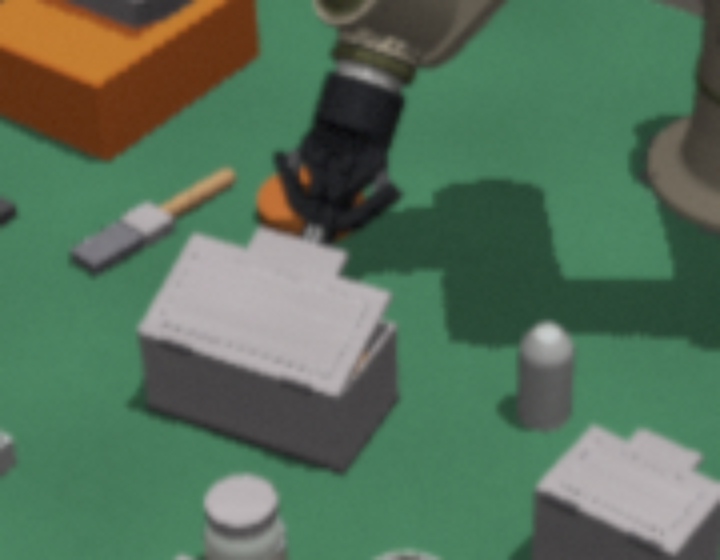

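The fingertip is under the lip at (315,235), and the lid is up about 20° with the tin unmoved. I'll keep following the arc.

Call:
servo_tool:
  commands:
    - [1,[0.0091,0,-0.0032],[0,0,0]]
    - [1,[0.0091,0,-0.0032],[0,0,0]]
    - [1,[0.0091,0,-0.0032],[0,0,0]]
    - [1,[0.0099,0,-0.0011],[0,0,0]]
    - [1,[0.0099,0,-0.0011],[0,0,0]]
    - [1,[0.0099,0,-0.0011],[0,0,0]]
    - [1,[0.0101,0,0.001],[0,0,0]]
    - [1,[0.0101,0,0.001],[0,0,0]]
    - [1,[0.0101,0,0.001],[0,0,0]]

```text
time_s: 16.1
eef_pos: [585.1, -184.8, 161.1]
ee_rot: [-0.029, 0.925, 0.066, 0.374]
force: [-0.5, -0.0, -1.1]
grip_width: -0.0
grip_force: 0.4
```

```bash
python3 tip.py; python3 - <<'E'
from h import *
c=capture("scene"); cv2.imwrite("pics/s8.png",cv2.resize(c["pixels"][90:230,130:310,::-1],None,fx=4,fy=4))
E
```

```text
16.1 [ 585.1 -184.8  161.1] [-0.77  0.29  1.89  1.    0.71 -0.05] [-0.5 -0.  -1.1]
[[ 0.711  0.144  0.688]
 [ 0.101 -0.99   0.103]
 [ 0.696 -0.004 -0.718]]
tip [ 566.1 -187.7  180.9] T [ 574.  -186.6  188.5]
scene 281 tip tool-z -10.092339101477773 [  2.57667347 -24.02686775 -29.83761181] [ 21.29371568  23.55691679 -10.0923391 ]
top 313 tip tool-z -10.364192456304433 [  9.76451823 -24.6484595  -30.3129494 ] [ 16.15497735  23.33749231 -10.36419246]
```

View pics/s8.png

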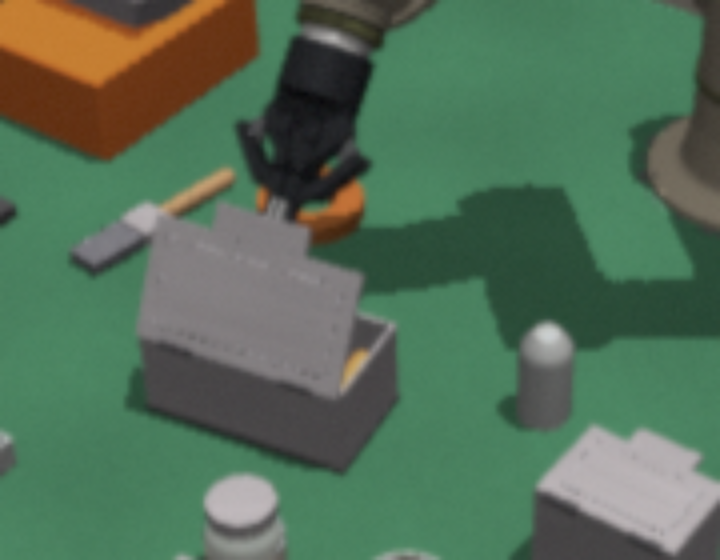

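The lid stands at about 60° with the lip at (265,225). I'll continue past upright.

Call:
servo_tool:
  commands:
    - [1,[0.0091,0,0.0035],[0,0,0]]
    - [1,[0.0091,0,0.0035],[0,0,0]]
    - [1,[0.0091,0,0.0035],[0,0,0]]
    - [1,[0.0061,0,0.0045],[0,0,0]]
    - [1,[0.0061,0,0.0045],[0,0,0]]
    - [1,[0.0061,0,0.0045],[0,0,0]]
    - [1,[0.0061,0,0.0045],[0,0,0]]
    - [1,[0.0047,0,0.0056],[0,0,0]]
    - [1,[0.0047,0,0.0056],[0,0,0]]
    - [1,[0.0047,0,0.0056],[0,0,0]]

```text
time_s: 17.08
eef_pos: [663.7, -173.7, 175.2]
ee_rot: [-0.028, 0.924, 0.066, 0.375]
force: [0.8, -0.1, -0.4]
grip_width: 0.003
grip_force: 0.0
```

Call:
servo_tool:
  commands:
    - [1,[0,0,0],[0,0,0]]
    - [1,[0,0,0],[0,0,0]]
    - [1,[0,0,0],[0,0,0]]

```text
time_s: 17.33
eef_pos: [662.9, -173.8, 175.3]
ee_rot: [-0.028, 0.924, 0.066, 0.375]
force: [-0.4, -0.7, 0.5]
grip_width: -0.001
grip_force: 0.0
```

```bash
cat > w.py <<'E'
from h import *
s=sense(); print(s["time_s"],s["eef_pos"],s["force"])
T=cloud(capture("top")).reshape(-1,3); S=cloud(capture("scene")).reshape(-1,3)
h=np.array([.987,.16])
for n,w in(("top",T),("scene",S)):
  x=(w[:,:2]-[630,-180])@h; y=(w[:,:2]-[630,-180])@[-.16,.987]
  for z in range(100,230,15):
    k=(abs(w[:,2]-z)<6)&(abs(y)<100)&(abs(y)>45 if z<175 else abs(y)<100)&(x>-130)&(x<80)
    if k.sum(): print(n,z,k.sum(),x[k].min().round(),np.median(x[k]).round(),x[k].max().round())
E
python3 w.py
```

```text
17.3333 [ 662.91564065 -173.81068943  175.29477969] [-0.39364202 -0.7356469   0.47011287]
top 100 46 -1.0 2.0 5.0
top 115 61 4.0 7.0 11.0
top 130 87 10.0 13.0 17.0
top 145 94 13.0 18.0 21.0
top 160 104 20.0 23.0 26.0
top 175 185 25.0 28.0 33.0
top 190 206 30.0 33.0 38.0
top 205 117 -4.0 38.0 47.0
top 220 89 -11.0 42.0 46.0
scene 100 40 4.0 7.0 11.0
scene 115 48 10.0 13.0 17.0
scene 130 50 15.0 18.0 22.0
scene 145 57 17.0 24.0 28.0
scene 160 53 25.0 28.0 32.0
scene 175 105 30.0 33.0 40.0
scene 190 113 9.0 37.0 42.0
scene 205 74 -6.0 39.0 46.0
scene 220 90 -40.0 6.0 49.0
```

The wide lid leans back at its stop (slope 0.35, about 1.9 rad). I'll back away along the fingers, then check everything.

Call:
servo_tool:
  commands:
    - [1,[0,0,-0.01],[0,0,0]]
    - [1,[0,0,-0.02],[0,0,0]]
    - [1,[0,0,-0.025],[0,0,0]]
    - [1,[0,0,-0.025],[0,0,0]]
    - [1,[0,0,-0.025],[0,0,0]]
    - [1,[0,0,-0.025],[0,0,0]]
    - [1,[0,0,-0.025],[0,0,0]]
    - [1,[0,0,0],[0,0,0]]
    - [1,[0,0,0],[0,0,0]]

```text
time_s: 18.18
eef_pos: [555.7, -190.1, 287.9]
ee_rot: [-0.027, 0.924, 0.066, 0.375]
force: [-0.3, -0.7, -0.0]
grip_width: 0.0
grip_force: 0.0
```

```bash
python3 w.py | grep -v scene; python3 - <<'E'
from h import *
c=capture("top"); s=capture("scene")
cv2.imwrite("pics/e.png",cv2.resize(s["pixels"][80:290,120:400,::-1],None,fx=2.7,fy=2.7))
W=cloud(c); W0=cloud(np.load("top0.npz"))
for n,u0,u1,v0,v1,zl,zh in(("small",165,230,145,210,88,105),("jar",268,298,105,140,60,110),("mug",200,245,105,145,60,95),("simit",350,398,240,285,10,40),("dredger",235,275,205,245,40,130)):
    o=[]
    for X in(W0,W):
        w=X[v0:v1,u0:u1]; p=w[(w[...,2]>zl)&(w[...,2]<zh)]; r=cv2.minAreaRect(p[:,:2].astype(np.float32)) if len(p)>5 else 0; o.append((len(p),np.round(r[0],1),np.round(r[1],1)) if r else 0)
    print(n,o)
E
```

```text
18.1833 [ 555.71949453 -190.12796115  287.85982796] [-0.28867318 -0.71232673 -0.01587812]
top 100 88 -4.0 2.0 6.0
top 115 88 4.0 8.0 11.0
top 130 89 9.0 12.0 16.0
top 145 94 15.0 18.0 21.0
top 160 94 19.0 23.0 26.0
top 175 191 24.0 28.0 33.0
top 190 213 30.0 33.0 38.0
top 205 92 33.0 38.0 42.0
top 220 56 40.0 43.0 45.0
small [(311, array([569.7, 179.2]), array([130.1,  98.2])), (1576, array([557. , 179.1]), array([112.4, 129.7]))]
jar [(368, array([750.5, -75.1]), array([59.4, 59. ])), (369, array([750.4, -74.6]), array([60.8, 59.5]))]
mug [(287, array([752.5,  91.6]), array([ 76.3, 116.7])), (287, array([748.5,  99. ]), array([74.9, 98.3]))]
simit [(861, array([ 323.1, -336.9]), array([108.5, 106.4])), 0]
dredger [(234, array([444.2,  22.6]), array([46.3, 48.9])), (233, array([444.2,  22.6]), array([46.1, 48.9]))]
```

View pics/e.png

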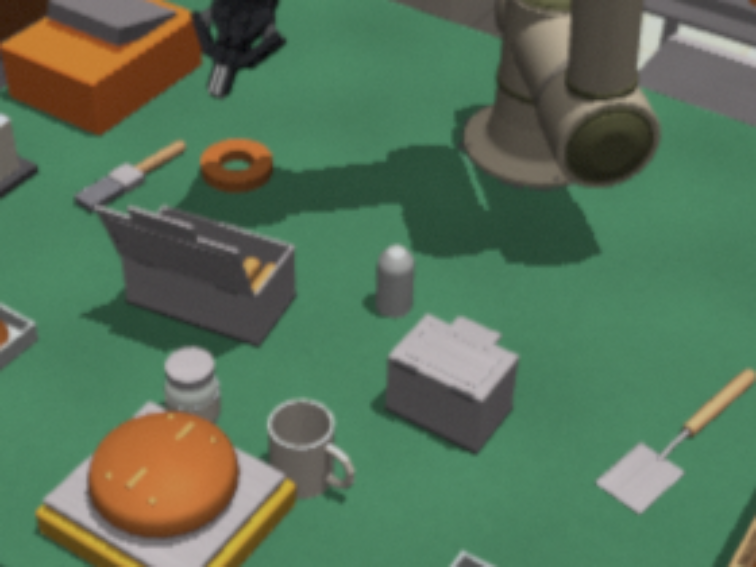

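The wide lid is leaning back open at (180,240), the small lid is shut at (455,355), and the bystanders are where they were. The bread ring, hidden from the top camera, is still at its original scene pixel (207,141). The hand is clear of everything.

```bash
python3 -c "
from rig import *
print(finish_job())"
```

```text
the job is handed in; nothing more can be done
None
```

The changeover is done and handed in at about 18 s: the small tin's lid is shut, the wide tin's lid leans back open at its stop, and the last pictures show the tins and bystanders where they stood. While the small lid passed upright, the wrist force briefly read about 21 N as the lip pressed up on the gripper.

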